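# Load a full tape roll in the bench dispenser and lock it

### The job

Lift the full roll of packing tape out of the moulded tray and set it in the cradle of the bench tape dispenser, between the fixed cheek and the drawn-out sliding carriage. Then push the carriage fully home, so that its hub goes into the roll's core, and only after that swing its lock lever all the way across to lock it. Leave the nearly used-up roll in its pocket and the other things on the bench where they are.

Things in the scene. Friction and masses are not known exactly. Their poses are not given: they have to be found in the camera images.
- full_roll: Full roll of packing tape: amber ring standing on its rim in a tray pocket, outer diameter 104 mm, bore 76 mm (wall 14 mm), 48 mm wide, about 0.25 kg. Origin at its centre; its y axis is the roll's axis (level), the flat side faces lie 24 mm either way along y. Can be pinched from above across the 48 mm width at the top of the ring, 120 mm above the bench in the tray.
- used_roll: The nearly used-up roll in the tray's other pocket (which pocket varies): outer diameter only 84 mm, bore 76 mm, 48 mm wide. To be left alone. Origin at its centre, y along its axis.
- roll_tray: Pale moulded pulp tray, fixed, 270 mm (its x) by 70 mm (its y), origin at the centre of its underside. Two V-shaped pockets 65 mm either way from the middle along x, each holding a roll with its axis along the tray's y; side walls 45 mm high, 4 mm clear of the rolls' side faces.
- dispenser: Bench tape dispenser, fixed: grey base plate 130 (its x) by 280 mm (its y), 12 mm thick. y is the slide direction: fixed cheek at the +y end, carriage at the -y end, moving to +y to go home. Two round bars along y, from y = -75 to +27 mm, form the cradle. A blade plate 47 mm high stands at x = +66 mm. Origin on the bench under the seated roll's centre.
- cheek (a point): Middle of the inner face of the dispenser's fixed cheek, 72 mm above the bench: an upright plate 74 mm wide, 10 mm thick, its top 97 mm above the bench, 25 mm to +y of the seat. A round stub of radius 25 mm reaches 10 mm from it towards the carriage. Axes as dispenser.
- cradle (a point): Point of the dispenser, 27 mm to -y of the seat and 72 mm above the bench, where the roll's centre can best be set down, axis along y, resting on the two bars: its side faces then clear the fixed stub by 18 mm and the drawn-out carriage's hub by at least 18 mm. Axes as dispenser.
- seat (a point): Point of the dispenser where the roll's centre is when the carriage is home: the carriage pushes the roll along the bars up to the fixed cheek. Axes as dispenser.
- carriage (a joint): Slide position of the carriage in m: 0 fully home (a hard stop, the flange face then 25 mm from the seat), larger the further it is drawn out along the dispenser's -y; starts 0.070 to 0.090 out. It stays where it is left; about 3 N of friction.
- push_face (a point): Rear (-y) face of the carriage's round flange, on its centre line, 92 mm above the bench; moves with it. Flange: disc of radius 36 mm, 8 mm thick, centre 72 mm above the bench. On its front a hub of radius 33 mm, 25 mm long, conical nose. Behind it a block 70 mm wide, 52 mm long, top at 50 mm. Push here to the dispenser's +y to slide it home. Axes as dispenser.
- lock_lever (a joint): Angle of the lock lever on top of the carriage in rad: 0 = trailing straight back (dispenser's -y, unlocked), pi/2 = straight across, along the dispenser's +x (locked, hard stop); it turns counter-clockwise from above about an upright axis. Starts 0 to 0.35; stays where it is left; needs about 1 N at the knob.
- lever_pivot (a point): Point on the lever's upright hinge axis, 78 mm above the bench (28 mm above the carriage block; the pivot boss has radius 13 mm and its top is 68 mm above the bench), 29 mm behind the flange's rear face. Moves with the carriage.
- lever_knob (a point): Centre of the lever's upright black knob: radius 7 mm, reaching from 63 to 96 mm above the bench (this point at 78 mm), 60 mm from the pivot. The lever arm below it is 16 mm wide. Push the knob round with the closed fingertips, or pinch it.
- marker: Black marker pen, 135 mm long, 17 mm thick, lying beside the tray. Bystander; origin under its middle.
- box_cutter: Grey box cutter, 28 by 130 mm, 14 mm high, lying on the robot's side of the dispenser. Bystander; origin under its middle.
- stapler: Black stapler, 150 by 36 mm, 65 mm high, at the far side of the bench. Bystander; origin under its middle.
- tub: Clear food tub with a black lid, 128 by 168 mm, 56 mm high, at the far right. Bystander; origin under its middle.
- empty_core: Empty cardboard tape core lying flat, diameter 82 mm, 48 mm high, at the far side. Bystander; origin under its middle.
- small_carton: Small closed carton, 100 by 140 mm, 70 mm high, at the near right. Bystander; origin under its middle.
Mind the look-alikes: they are no part of the job. What is shaped like the full_roll but turquoise or yellow is not meant.

How it is judged:
By the outcome, as a careful person would: the job done as asked, in the order asked, and still so for the second after the job is handed in, with the robot touching nothing.
It also fails if it takes over 64 s, if anything falls off the work surface, if the arm or the gripper's body presses on something with over 40 N, if the wrist force passes 120 N, or if a joint passes its speed limit or range.

### The arm

A 7-joint arm with a two-finger parallel gripper is mounted at the origin on the work surface. World frame = base frame: x ahead of the robot, y to its left, z up, the work surface at z = 0. Lengths are in m, angles in rad, forces in N, time in s.
With the tool pointing down it reaches from about 0.425 to 0.875 m from the base axis. Payload 4.7 kg.
Tool frame: the origin (TCP) lies midway between the tips of the shut fingers; the grasp point (between the pads) lies 19 mm behind it; z points along the fingers, y is the line along which they close (so a half turn about z gives the same grasp; the last joint's range is limited). The gripper opens to 87 mm and grips with 3 to 60 N. Pads are 19 mm wide; open, the fingers measure 117 mm over their backs; the gripper's body (75 mm by 190 mm) begins 51 mm behind the grasp point.
Start: joints at [-1.207, 0.321, -0.07, 1.45, 0.023, 1.371, -0.057], TCP at [0.223, 0.611, 0.223] pointing down, gripper open.
Joint ranges: [-2.86, 2.86], [-0.3, 2.09], [-1.38, 1.24], [0.06, 2.45], [-1.56, 4.7], [0.09, 2.05], [-2.69, 2.69]. Speed limits (rad/s): [2.57, 2.57, 3.14, 3.14, 3.14, 3.14, 3.14].

### API

Orientations are given as a rotation vector (axis times angle).
In Python, from bench import ctrl gives the robot as it stands. The module is installed in compiled form; this text tells all that it offers.
- The arm moves only by the tool carry_out, never from a script. Its argument "steps" is a list of rows, each a list of 7 numbers: the turn, a rotation vector about the world's x, y, z in degrees, then the shift along the world's x, y, z in cm, then the opening, from 0 (shut) to 1 (fully open). A call has 1 to 12 rows; each row is the pose to reach, as a shift and turn from the pose commanded when the call began; what a row does not reach only later rows make up. A row lasts 1/10 s, in which the tool goes at most 50 mm and 8.59 degrees, less where a joint would pass 70% of its speed; a pose out of reach is approached as far as the arm can. A call with a gripper value outside its range is refused whole. The fingers move at their own pace and stop on an object; "squeeze" is the grip in N (left out, the last holds). Time passes only in rows, so rows that repeat a pose let the fingers close. It gives the time, the measured TCP pose, the force, the opening and the grip force at its end, in the units of the state.
- ctrl.get_state(): the state, without advancing time (a new reading comes with each control period).
- ctrl.get_image(name): name is "scene" or "side" or "wrist"; returns a dict with "pixels" (384x512x3 uint8, red, green, blue), "camera_matrix" (3x3 intrinsics, pixels), "cam_to_world" (4x4, takes a point from camera to world coordinates); the wrist camera has in their place "T_tool_cam" (4x4, takes a point from camera to tool coordinates, whose origin is the TCP and whose axes are the flange's). Camera axes: x right, y down, z forward; pixel columns grow to the right and rows downward; lengths in m; the calibration is good to about 2 mm. The wrist camera is an equidistant fisheye: a pixel r from the principal point sees the ray r / f radians off the axis. A picture is of the moment at which its call begins: read the wrist's pose just before it. There is no depth.
- ctrl.close_job(): hands the job in; it is judged then, once.
The state is a dict: "time": time; "joint_positions": joint angles; "qd": joint speeds; "joint_torque": joint torques, N m; "position": TCP position; "tool_rot": TCP orientation; "ft_force": force on the tool from outside, world axes, zero at the start; "torque": the same for the moment, N m; "grip_width": opening from 0.0 (shut) to 1.0 (fully open); "grip_force": force on a finger pad.
Only numpy, scipy, OpenCV 4.12 (cv2) and the standard library are available. Lean on these libraries where they do the work, as an engineer would, in place of code of your own. Each camera call takes 0.05 s, during which the arm holds its last target. There are 200 camera calls.

## Working session

There is one attempt and no reset: what is moved stays moved. The work goes in short steps, Python scripts to look and compute and a tool call to move; the robot and the scene stay as the last step left them, time stands still between calls to the robot, and variables do not carry over. Pictures are saved under pics/ and viewed, at most 12 in all, crops included, and the job is handed in when it is done.

Besides the shell and the picture viewer there is one more tool, called after "Emit:" by a JSON object that holds its "fn" and its "kwargs". carry_out: Moves the arm, as the interface text tells. Its arguments: {"type":"object","properties":{"steps":{"type":"array","items":{"type":"array","items":{"type":"number"}}},"squeeze":{"type":"number"}},"required":["steps"]}

```bash
mkdir -p pics
cat > h.py <<'E'
import numpy as np, cv2, pickle
from bench import ctrl
def snap(n,f):
    s=ctrl.get_state(); im=ctrl.get_image(n); im['state']=s
    pickle.dump(im,open(f'pics/{f}.pkl','wb')); cv2.imwrite(f'pics/{f}.png',im['pixels'][:,:,::-1]); return im
def load(f): return pickle.load(open(f'pics/{f}.pkl','rb'))
def ray(im,u,v):
    K=im['camera_matrix'];T=im['cam_to_world']
    d=T[:3,:3]@np.linalg.inv(K)@[u,v,1]; return T[:3,3],d
def onz(im,u,v,z):
    o,d=ray(im,u,v); return o+d*(z-o[2])/d[2]
def proj(im,P):
    K=im['camera_matrix'];T=im['cam_to_world']
    p=(np.atleast_2d(P)-T[:3,3])@T[:3,:3]; p=p@K.T; return p[:,:2]/p[:,2:]
E
python3 - <<'E'
from h import *
a=snap('scene','s0');b=snap('side','d0')
print(a['cam_to_world'].round(2),b['cam_to_world'].round(2),a['camera_matrix'])
cv2.imwrite('pics/both.png',cv2.resize(np.vstack([a['pixels'],b['pixels']])[:,:,::-1],None,fx=.78,fy=.78))
cv2.imwrite('pics/s0b.png',cv2.resize(a['pixels'][:,:,::-1],None,fx=1.5625,fy=1.5625))
cv2.imwrite('pics/d0b.png',cv2.resize(b['pixels'][:,:,::-1],None,fx=1.5625,fy=1.5625))
print({k:np.round(v,3) for k,v in a['state'].items()})
E
```

```text
[[-0.83  0.34 -0.45  1.09]
 [ 0.56  0.5  -0.66  0.74]
 [ 0.   -0.8  -0.61  0.78]
 [ 0.    0.    0.    1.  ]] [[ 0.72 -0.45  0.53 -0.13]
 [-0.7  -0.48  0.53 -0.76]
 [ 0.01 -0.76 -0.66  0.98]
 [ 0.    0.    0.    1.  ]] [[364.15797002   0.         252.4620521 ]
 [  0.         364.15797002 193.38707971]
 [  0.           0.           1.        ]]
{'time': np.float64(0.0), 'joint_positions': array([-1.207,  0.322, -0.07 ,  1.452,  0.023,  1.371, -0.057]), 'qd': array([-0.   , -0.   , -0.001, -0.   , -0.001, -0.001, -0.001]), 'joint_torque': array([ 0.0000e+00, -4.9129e+01, -4.0300e-01, -3.1252e+01, -6.4000e-02,
        4.4000e-02,  0.0000e+00]), 'position': array([0.223, 0.61 , 0.221]), 'tool_rot': array([-5.470e-01, -3.093e+00,  3.000e-03]), 'ft_force': array([-0.197,  1.188,  0.619]), 'torque': array([0.004, 0.006, 0.006]), 'grip_force': np.float64(0.0), 'grip_width': np.float64(1.0)}
```

View pics/s0b.png

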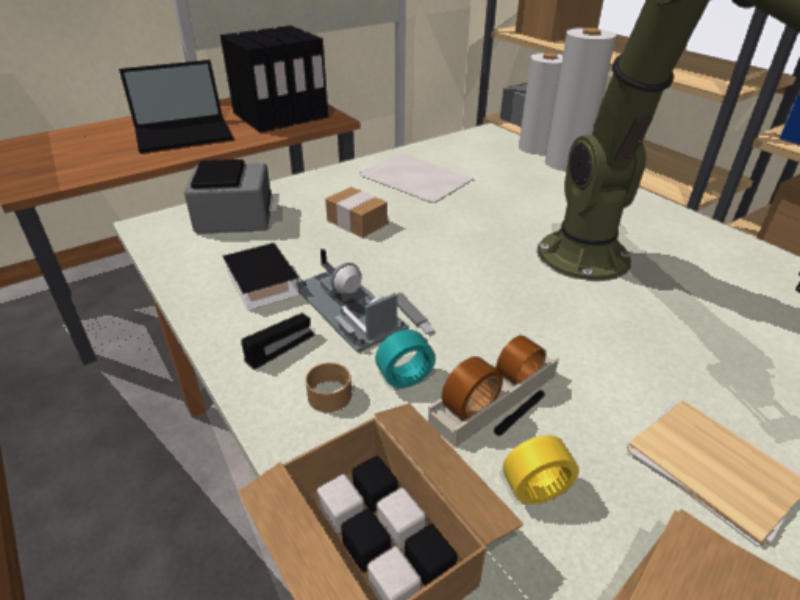

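View pics/d0b.png

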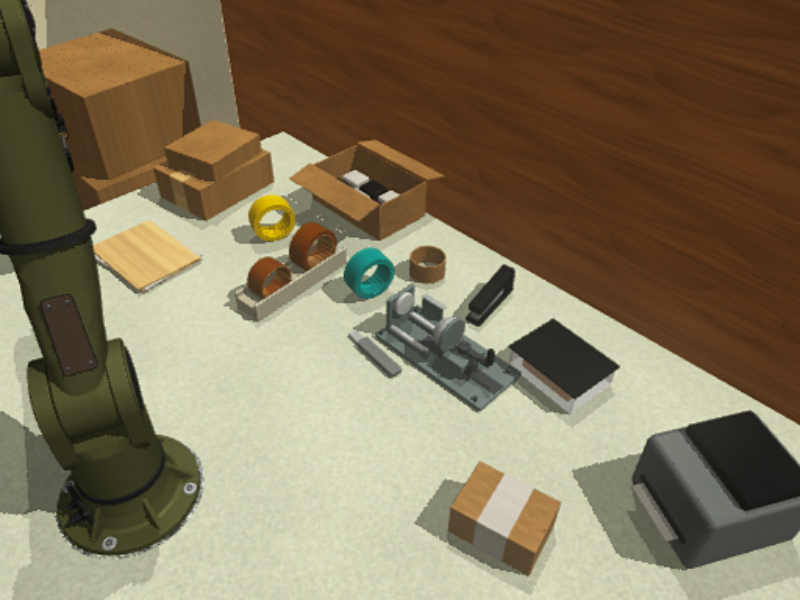

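The scene view shows two amber rolls in the tray: the larger at (473,387) (side view (313,245)) and the thinner at (520,360) (side view (268,277)). The turquoise (405,360) and yellow (540,470) rolls are the look-alikes. The larger amber one fits full_roll, so I'll enlarge to confirm it and measure.

Run:
```python
from h import *
a=load('s0')['pixels'][:,:,::-1];b=load('d0')['pixels'][:,:,::-1]
def crop(im,x,y,w,h,s,f):
    c=cv2.resize(im[y:y+h,x:x+w],None,fx=s,fy=s,interpolation=cv2.INTER_CUBIC)
    for u in range(-(-x//20)*20,x+w,20): cv2.putText(c,str(u),(int((u-x)*s),8),0,.3,(0,0,255));cv2.line(c,(int((u-x+.5)*s),10),(int((u-x+.5)*s),16),(0,0,255))
    for v in range(-(-y//20)*20,y+h,20): cv2.putText(c,str(v),(0,int((v-y)*s)+4),0,.3,(0,0,255));cv2.line(c,(20,int((v-y+.5)*s)),(26,int((v-y+.5)*s)),(0,0,255))
    cv2.imwrite(f'pics/{f}.png',c)
crop(a,185,150,180,140,4.28,'sc');crop(b,142,130,200,140,4,'dc')
```

```text
(no output)
```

View pics/sc.png

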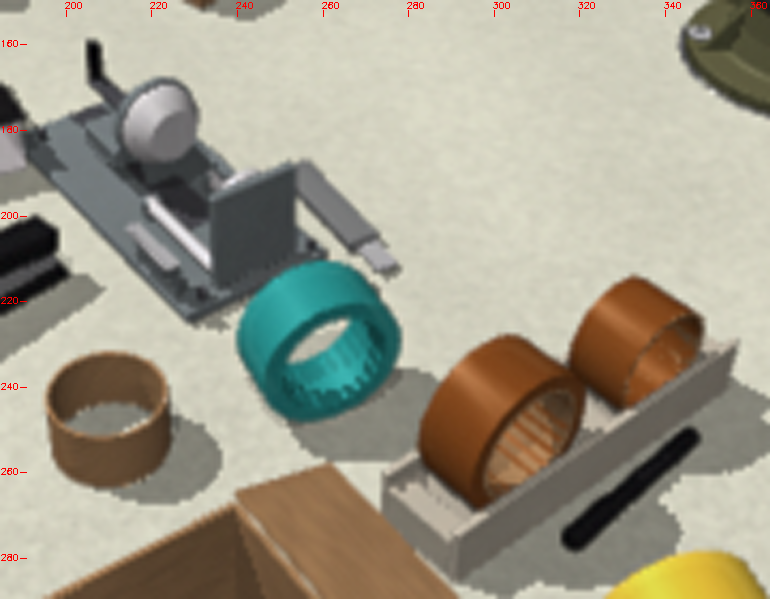

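View pics/dc.png

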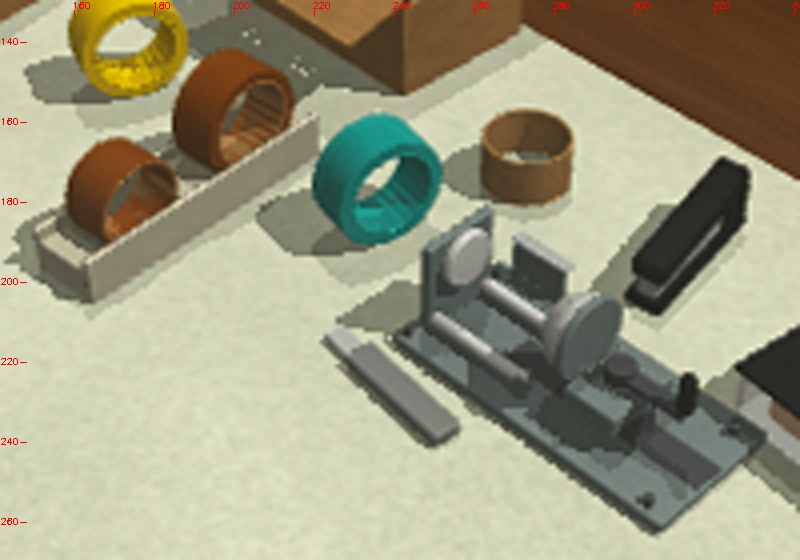

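The full roll is the amber ring with the thick wall at scene (302,247) / side (200,157), at the far pocket. The used one is thin-walled at (333,230). The lever knob is at scene (207,160). Next I fit the tray and dispenser poses.

```bash
cat > fit.py <<'E'
from h import *
from scipy.optimize import least_squares
A=load('s0');B=load('d0')
S=lambda x,y:(A,185+x/4.28-.5,150+y/4.28-.5); D=lambda x,y:(B,142+x/4-.5,130+y/4-.5)
def W(p,q): c,s=np.cos(p[2]),np.sin(p[2]); return np.array([p[0]+c*q[0]-s*q[1],p[1]+s*q[0]+c*q[1],q[2]])
def run(f,p0,n):
    def r(p): return np.concatenate([proj(m[0],W(p,q))[0]-m[1:] for m,q in f(p)])
    s=least_squares(r,p0,loss='soft_l1'); print(n,s.x.round(4)); print(r(s.x).reshape(-1,2).round(1).tolist()); return s.x
tray=lambda p:[(S(738,345),(-.135,.035,.045)),(S(457,545),(.135,.035,.045)),(S(457,582),(.135,.035,0)),(S(385,480),(.135,-.035,.045)),
 (D(90,303),(-.135,-.035,0)),(D(90,268),(-.135,-.035,.045)),(D(35,235),(-.135,.035,.045)),(D(318,115),(.135,-.035,.045)),(D(318,140),(.135,-.035,0))]
def disp(p):
    c,l,y0=p[3:6]; k=(.06*np.sin(l),-.062-c-.06*np.cos(l))
    return [(D(388,340),(-.065,y0,0)),(D(657,533),(-.065,y0-.28,0)),(D(768,435),(.065,y0-.28,.012)),(D(470,256),(0,.015,.072)),
    (D(588,336),(0,-.033-c,.072)),(D(688,374),(*k,.096)),(D(687,413),(*k,.063)),(D(622,364),(0,-.062-c,.068)),
    (S(193,320),(.065,y0,0)),(S(328,258),(-.065,y0,0)),(S(210,203),(.037,.035,.097)),(S(297,165),(-.037,.035,.097)),
    (S(94,42),(*k,.096)),(S(95,82),(*k,.063))]
t=run(tray,[.5,.3,0],'tray'); d=run(disp,[.6,0,0,.08,.1,.1],'disp')
# full roll centre: tray +x pocket
print('roll',W(t,(.065,0,.068)))
for n,q in dict(cradle=(0,-.027,.072),push=(0,-.033-d[3],.092),pivot=(0,-.062-d[3],.078),pivhome=(0,-.062,.078)).items(): print(n,W(d,q).round(4))
# check roll: silhouettes via colour
th=np.linspace(0,2*np.pi,60)
for im,n in((A,'s'),(B,'d')):
    q=[W(t,(.065+r*np.cos(x),v,.068+r*np.sin(x))) for v in(-.024,.024) for r in (.052,.038) for x in th]
    q2=[W(d,(r*np.cos(x),v,.072+r*np.sin(x))) for v,r in((-.033-d[3],.036),(.015,.025)) for x in th]
    p=np.round((proj(im,np.array(q+q2))+.5)*4).astype(int); c=cv2.resize(im['pixels'][:,:,::-1],None,fx=4,fy=4,interpolation=2)
    for x in p: cv2.circle(c,tuple(map(int,x)),1,(255,255,0),-1)
    x,y=(185,150) if n=='s' else (142,130); cv2.imwrite(f'pics/ov{n}.png',c[y*4:y*4+560,x*4:x*4+720])
u,v=cv2.imread('pics/ovs.png'),cv2.imread('pics/ovd.png')
cv2.imwrite('pics/ov.png',np.hstack([cv2.resize(u,None,fx=.55,fy=.55,interpolation=3),cv2.resize(v,None,fx=.55,fy=.55,interpolation=3)]))
E
python3 fit.py
```

```text
tray [0.5242 0.2424 0.1123]
[[-0.5, -1.1], [1.0, -0.9], [-0.2, 1.7], [-1.0, -1.3], [1.3, -0.1], [-0.4, -1.5], [-0.9, -2.3], [-0.6, -1.3], [-0.1, 2.3]]
disp [ 0.6007 -0.0511  0.0232  0.0809 -0.0186  0.0422]
[[-0.2, 1.4], [-0.1, 1.4], [-0.3, -0.4], [-0.2, 0.3], [1.1, 0.4], [-0.1, 0.5], [-1.0, -1.3], [-0.1, -0.8], [-1.0, 1.0], [0.4, 0.1], [0.3, -0.2], [-0.4, 0.3], [-0.6, 0.1], [-0.2, -1.3]]
roll [0.58882535 0.2496452  0.068     ]
cradle [ 0.6013 -0.0781  0.072 ]
push [ 0.6034 -0.165   0.092 ]
pivot [ 0.604 -0.194  0.078]
pivhome [ 0.6022 -0.1131  0.078 ]
```

View pics/ov.png

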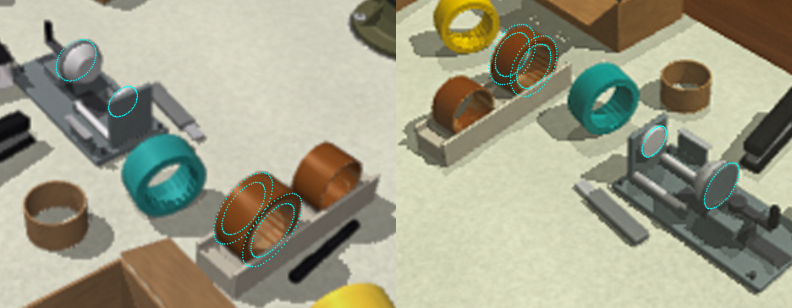

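The overlay matches both the roll and the dispenser. The roll is at about (0.589, 0.250) and the carriage is 81 mm out. Now I'll hover above the roll.

Emit:
{"fn": "carry_out", "kwargs": {"steps": [[0,0,26.4,36.6,-36.1,0,1],[0,0,26.4,36.6,-36.1,0,1],[0,0,26.4,36.6,-36.1,0,1],[0,0,26.4,36.6,-36.1,0,1],[0,0,26.4,36.6,-36.1,0,1],[0,0,26.4,36.6,-36.1,0,1],[0,0,26.4,36.6,-36.1,0,1],[0,0,26.4,36.6,-36.1,0,1],[0,0,26.4,36.6,-36.1,0,1],[0,0,26.4,36.6,-36.1,0,1],[0,0,26.4,36.6,-36.1,0,1],[0,0,26.4,36.6,-36.1,0,1]]}}

```text
time: 1.3
position: [0.5913, 0.2447, 0.2218]
tool_rot: [-0.162, 3.137, -0.004]
ft_force: [-0.2, -0.0, 0.8]
grip_width: 0.999
grip_force: 0.0
```

```bash
cat >> h.py <<'E'
from scipy.spatial.transform import Rotation as R
def st():
    s=ctrl.get_state(); M=R.from_rotvec(s['tool_rot']).as_matrix()
    print('t',round(float(s['time']),2),'p',s['position'].round(4),'yaw_y',np.degrees(np.arctan2(M[1,1],M[0,1])).round(1),'down',M[:,2].round(3),'F',s['ft_force'].round(1),'w',round(float(s['grip_width']),3),'gf',round(float(s['grip_force']),1)); return s
def wproj(im,P):
    s=im['state'];M=R.from_rotvec(s['tool_rot']).as_matrix()
    p=(np.atleast_2d(P)-s['position'])@M; T=im['T_tool_cam']; p=(p-T[:3,3])@T[:3,:3]
    K=im['camera_matrix']; rr=np.hypot(p[:,0],p[:,1]); th=np.arctan2(rr,p[:,2])
    return np.c_[K[0,2]+K[0,0]*th*p[:,0]/rr,K[1,2]+K[1,1]*th*p[:,1]/rr]
E
python3 - <<'E'
from h import *
st(); im=snap('wrist','w0'); print(im['T_tool_cam'].round(3),im['camera_matrix'].round(0))
c=cv2.resize(im['pixels'][:,:,::-1],None,fx=1.5,fy=1.5)
t=[.5242,.2424,.1123];cs,sn=np.cos(t[2]),np.sin(t[2])
W=lambda u,v,z:(t[0]+cs*u-sn*v,t[1]+sn*u+cs*v,z)
q=[W(.065+r*np.cos(x),v,.068+r*np.sin(x)) for v in(-.024,.024) for r in (.052,.038) for x in np.linspace(0,6.28,60)]
q+=[W(u,v,.045) for u in np.linspace(-.135,.135,50) for v in (-.035,.035)]
for x in np.round((wproj(im,np.array(q))+.5)*1.5).astype(int): cv2.circle(c,tuple(map(int,x)),1,(255,255,0),-1)
cv2.imwrite('pics/w0o.png',c)
E
```

```text
t 1.3 p [0.5913 0.2447 0.2218] yaw_y 95.9 down [ 0.    -0.003 -1.   ] F [-0.2 -0.   0.8] w 0.999 gf 0.0
[[ 0.    -0.961 -0.278  0.077]
 [ 1.     0.     0.     0.   ]
 [-0.    -0.278  0.961 -0.162]
 [ 0.     0.     0.     1.   ]] [[297.   0. 256.]
 [  0. 297. 194.]
 [  0.   0.   1.]]
```

View pics/w0o.png

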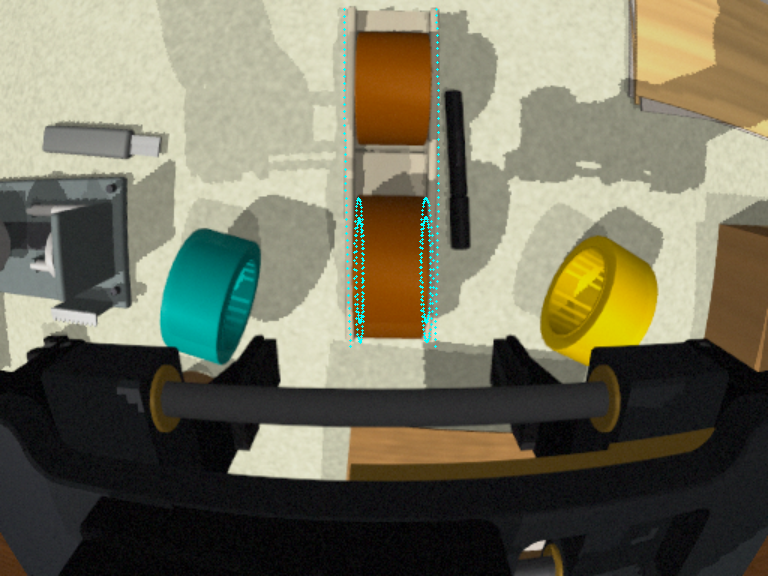

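The wrist view shows the predicted outline on the full roll (centre (393,268)), so the tray pose holds. I'll go down and pinch.

Emit:
{"fn": "carry_out", "kwargs": {"steps": [[0,0,0,0,0,-3,1],[0,0,0,0,0,-6,1],[0,0,0,0,0,-9,1],[0,0,0,0,0,-11,1],[0,0,0,0,0,-12,1],[0,0,0,0,0,-12.7,1],[0,0,0,0,0,-12.7,1],[0,0,0,0,0,-12.7,1],[0,0,0,0,0,-12.7,1]]}}

```text
time: 2.25
position: [0.5895, 0.2501, 0.097]
tool_rot: [-0.174, 3.135, 0.002]
ft_force: [0.0, 0.3, 0.5]
grip_width: 1.0
grip_force: 0.0
```

Emit:
{"fn": "carry_out", "kwargs": {"squeeze": 25, "steps": [[0,0,0,0,0,0,0.3],[0,0,0,0,0,0,0.3],[0,0,0,0,0,0,0.3],[0,0,0,0,0,0,0.3],[0,0,0,0,0,0,0.3],[0,0,0,0,0,0,0.3],[0,0,0,0,0,0,0.3],[0,0,0,0,0,0,0.3],[0,0,0,0,0,0,0.3],[0,0,0,0,0,0,0.3]]}}

```text
time: 3.25
position: [0.5889, 0.2494, 0.0956]
tool_rot: [-0.174, 3.137, -0.0]
ft_force: [0.0, -0.4, 0.6]
grip_width: 0.551
grip_force: 24.9
```

Emit:
{"fn": "carry_out", "kwargs": {"steps": [[0,0,0,0,0,0.5,0.3],[0,0,0,0,0,1.5,0.3],[0,0,0,0,0,3,0.3],[0,0,0,0,0,5,0.3],[0,0,0,0,0,7,0.3],[0,0,0,0,0,9,0.3],[0,0,0,0,0,11,0.3],[0,0,0,0,0,12.5,0.3],[0,0,0,0,0,13.5,0.3],[0,0,0,0,0,14,0.3],[0,0,0,0,0,14,0.3]]}}

```text
time: 4.35
position: [0.5889, 0.2497, 0.236]
tool_rot: [-0.174, 3.136, 0.001]
ft_force: [-0.2, 0.2, -2.5]
grip_width: 0.546
grip_force: 24.9
```

Emit:
{"fn": "carry_out", "kwargs": {"steps": [[0,0,-0.5,0,-1,0,0.3],[0,0,-1,0.1,-4,0,0.3],[0,0,-1.5,0.2,-8,0,0.3],[0,0,-2,0.4,-12,0,0.3],[0,0,-2.5,0.6,-16,0,0.3],[0,0,-3,0.8,-20,0,0.3],[0,0,-4,1,-24,0,0.3],[0,0,-5.1,1.1,-28,0,0.3],[0,0,-5.1,1.2,-31,0,0.3],[0,0,-5.1,1.2,-32.3,0,0.3],[0,0,-5.1,1.2,-32.8,0,0.3],[0,0,-5.1,1.2,-32.8,0,0.3]]}}

```text
time: 5.55
position: [0.6005, -0.0778, 0.235]
tool_rot: [0.034, -3.14, -0.001]
ft_force: [0.2, -0.1, -2.2]
grip_width: 0.554
grip_force: 24.9
```

Run:
```python
from h import *
st(); a=snap('scene','s1');b=snap('side','d1')
f=lambda im,x,y,w,h:cv2.resize(im['pixels'][y:y+h,x:x+w,::-1],(400,500),interpolation=cv2.INTER_CUBIC)
cv2.imwrite('pics/p1.png',np.hstack([f(a,180,100,120,150),f(b,225,120,120,150)]))
```

```text
t 5.55 p [ 0.6005 -0.0778  0.235 ] yaw_y 91.3 down [-0.001  0.001 -1.   ] F [ 0.2 -0.1 -2.2] w 0.554 gf 24.9
```

View pics/p1.png

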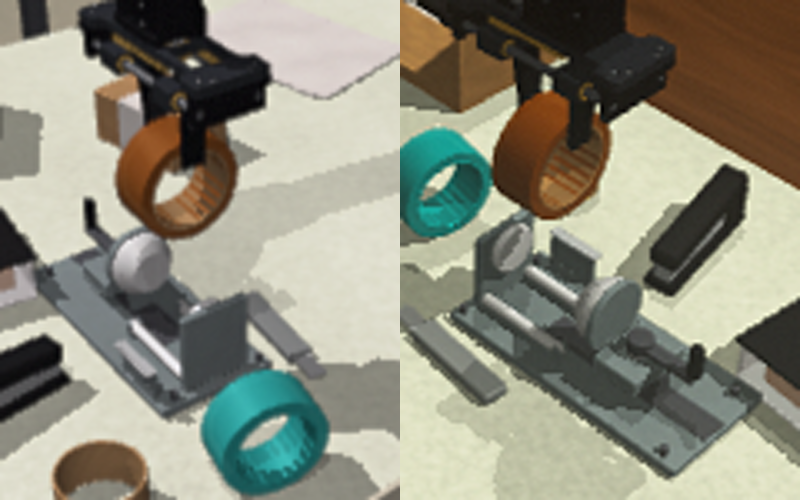

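The roll hangs squarely above the gap between the cheek and the carriage. Lowering.

Emit:
{"fn": "carry_out", "kwargs": {"steps": [[0,0,0,0,0,-2,0.3],[0,0,0,0,0,-4.5,0.3],[0,0,0,0,0,-7,0.3],[0,0,0,0,0,-9.5,0.3],[0,0,0,0,0,-11.5,0.3],[0,0,0,0,0,-12.5,0.3],[0,0,0,0,0,-13,0.3],[0,0,0,0,0,-13.2,0.3],[0,0,0,0,0,-13.4,0.3],[0,0,0,0,0,-13.6,0.3],[0,0,0,0,0,-13.6,0.3]]}}

```text
time: 6.75
position: [0.601, -0.0784, 0.1]
tool_rot: [-0.034, 3.141, 0.0]
ft_force: [-0.6, 0.1, -2.7]
grip_width: 0.553
grip_force: 24.9
```

Emit:
{"fn": "carry_out", "kwargs": {"steps": [[0,0,0,0,0,-0.1,0.3],[0,0,0,0,0,-0.1,0.3],[0,0,0,0,0,-0.1,0.3]]}}

```text
time: 7.05
position: [0.6012, -0.0785, 0.0996]
tool_rot: [-0.034, 3.14, 0.0]
ft_force: [-1.5, -0.9, 4.0]
grip_width: 0.55
grip_force: 24.8
```

Contact with the bars. I'll open a little and lift away.

Emit:
{"fn": "carry_out", "kwargs": {"steps": [[0,0,0,0,0,0,0.66],[0,0,0,0,0,0,0.66],[0,0,0,0,0,0,0.66],[0,0,0,0,0,0,0.66],[0,0,0,0,0,0.5,0.66],[0,0,0,0,0,2,0.66],[0,0,0,0,0,5,0.66],[0,0,0,0,0,9,0.66],[0,0,0,0,0,13,0.66],[0,0,0,0,0,16,0.66],[0,0,0,0,0,16,0.5],[0,0,0,0,0,16,0]]}}

```text
time: 8.25
position: [0.6013, -0.0785, 0.2605]
tool_rot: [-0.034, 3.138, 0.0]
ft_force: [-0.4, -0.9, -0.6]
grip_width: 0.557
grip_force: 0.0
```

Run:
```python
from h import *
st(); a=snap('scene','s2');b=snap('side','d2')
f=lambda im,x,y,w,h:cv2.resize(im['pixels'][y:y+h,x:x+w,::-1],(400,500),interpolation=cv2.INTER_CUBIC)
cv2.imwrite('pics/p2.png',np.hstack([f(a,180,130,96,120),f(b,232,160,96,120)]))
```

```text
t 8.25 p [ 0.6013 -0.0785  0.2605] yaw_y 91.3 down [ 0.003  0.    -1.   ] F [-0.4 -0.9 -0.6] w 0.557 gf 0.0
```

View pics/p2.png

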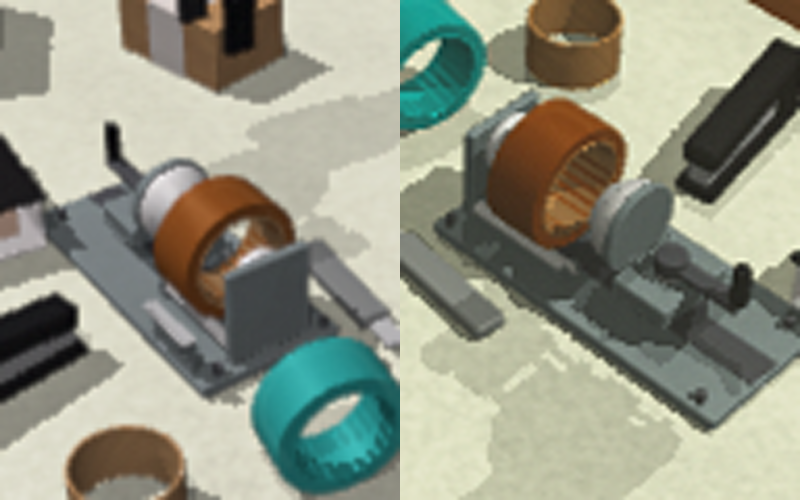

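The roll rests on the bars between the stub and the hub, scene crop (225,245). Next, closed fingers go in behind the flange.

Emit:
{"fn": "carry_out", "kwargs": {"steps": [[0,0,0,0.3,-4,0,0],[0,0,0,0.3,-8,0,0],[0,0,0,0.3,-11.7,0,0],[0,0,0,0.3,-11.7,-3,0],[0,0,0,0.3,-11.7,-7,0],[0,0,0,0.3,-11.7,-10,0],[0,0,0,0.3,-11.7,-13,0],[0,0,0,0.3,-11.7,-15,0],[0,0,0,0.3,-11.7,-16.5,0],[0,0,0,0.3,-11.7,-17.4,0],[0,0,0,0.3,-11.7,-17.4,0]]}}

```text
time: 9.45
position: [0.6029, -0.1951, 0.0831]
tool_rot: [0.034, -3.139, -0.001]
ft_force: [0.3, -0.3, -0.6]
grip_width: 0.009
grip_force: 0.0
```

Emit:
{"fn": "carry_out", "kwargs": {"steps": [[0,0,0,0,0.8,0,0],[0,0,0,0,1.6,0,0],[0,0,0,0,2.4,0,0],[0,0,0,-0.1,3.2,0,0],[0,0,0,-0.1,4,0,0],[0,0,0,-0.1,4.8,0,0],[0,0,0,-0.1,5.5,0,0],[0,0,0,-0.2,6.2,0,0],[0,0,0,-0.2,6.8,0,0],[0,0,0,-0.2,7.4,0,0]]}}

```text
time: 10.45
position: [0.6017, -0.121, 0.0847]
tool_rot: [0.034, -3.141, 0.0]
ft_force: [1.8, -4.3, 3.9]
grip_width: 0.002
grip_force: 3.1
```

Emit:
{"fn": "carry_out", "kwargs": {"steps": [[0,0,0,0,0.5,0,0],[0,0,0,0,1,0,0],[0,0,0,0,1.4,0,0],[0,0,0,0,1.7,0,0],[0,0,0,0,1.9,0,0],[0,0,0,0,2,0,0],[0,0,0,0,2,0,0]]}}

```text
time: 11.15
position: [0.6014, -0.1014, 0.0847]
tool_rot: [0.034, -3.141, 0.0]
ft_force: [0.2, -3.6, 6.2]
grip_width: 0.005
grip_force: 2.6
```

Emit:
{"fn": "carry_out", "kwargs": {"steps": [[0,0,0,0,0.2,0,0],[0,0,0,0,0.3,0,0],[0,0,0,0,0.4,0,0],[0,0,0,0,0.5,0,0],[0,0,0,0,0.5,0,0]]}}

```text
time: 11.65
position: [0.6013, -0.0967, 0.0847]
tool_rot: [0.034, -3.141, 0.0]
ft_force: [-0.3, -4.3, 5.9]
grip_width: 0.008
grip_force: 2.7
```

Emit:
{"fn": "carry_out", "kwargs": {"steps": [[0,0,0,0,0.2,0,0],[0,0,0,0,0.3,0,0],[0,0,0,0,0.4,0,0],[0,0,0,0,0.5,0,0],[0,0,0,0,0.5,0,0]]}}

```text
time: 12.15
position: [0.6013, -0.0946, 0.0848]
tool_rot: [0.031, -3.141, 0.006]
ft_force: [0.2, -9.0, 5.2]
grip_width: 0.005
grip_force: 4.8
```

Emit:
{"fn": "carry_out", "kwargs": {"steps": [[0,0,0,0,0.2,0,0],[0,0,0,0,0.4,0,0],[0,0,0,0,0.6,0,0],[0,0,0,0,0.6,0,0],[0,0,0,0,0.6,0,0]]}}

```text
time: 12.65
position: [0.6012, -0.0944, 0.0849]
tool_rot: [-0.025, 3.141, -0.016]
ft_force: [0.9, -17.2, 2.6]
grip_width: 0.005
grip_force: 9.0
```

Run:
```python
from h import *
st(); a=snap('scene','s3');b=snap('side','d3')
f=lambda im,x,y,w,h:cv2.resize(im['pixels'][y:y+h,x:x+w,::-1],(400,500),interpolation=cv2.INTER_CUBIC)
cv2.imwrite('pics/p3.png',np.hstack([f(a,180,130,96,120),f(b,232,160,96,120)]))
```

```text
t 12.65 p [ 0.6012 -0.0944  0.0849] yaw_y 90.9 down [ 0.001 -0.01  -1.   ] F [  0.9 -17.2   2.6] w 0.005 gf 9.0
```

View pics/p3.png

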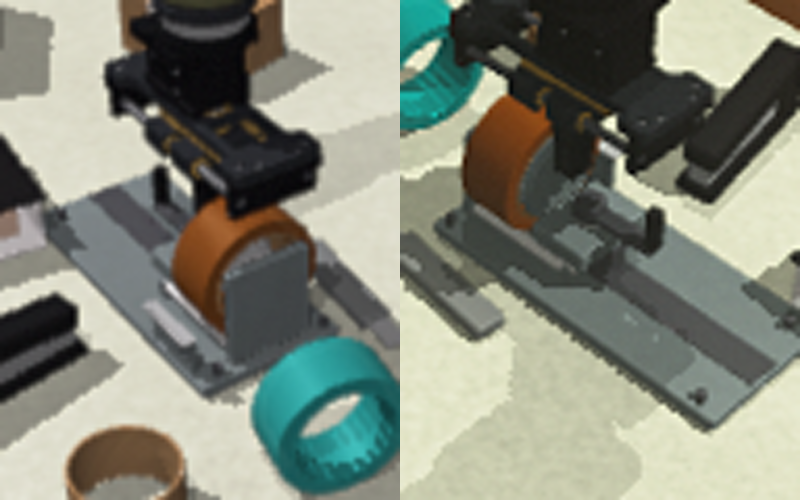

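The carriage stops hard at home with 17 N of force: the flange is against the roll and the hub is in its core. The knob at side crop (655,228) trails straight back. Now I'll back off, rise and come down on the -x side of the knob.

Emit:
{"fn": "carry_out", "kwargs": {"steps": [[0,0,0,0,-1,0,0],[0,0,0,0,-2,0,0],[0,0,0,0,-2,2,0],[0,0,0,0,-2,5,0],[0,0,0,-1.5,-5,6,0],[0,0,0,-2.9,-8.9,6,0],[0,0,0,-2.9,-8.9,6,0],[0,0,0,-2.9,-8.9,3,0],[0,0,0,-2.9,-8.9,1,0],[0,0,0,-2.9,-8.9,0,0],[0,0,0,-2.9,-8.9,-1.3,0],[0,0,0,-2.9,-8.9,-1.3,0]]}}

```text
time: 13.95
position: [0.5716, -0.1732, 0.0697]
tool_rot: [0.036, -3.138, -0.002]
ft_force: [-1.1, -0.5, -0.1]
grip_width: 0.004
grip_force: 0.0
```

Run:
```python
from h import *
s=st(); print(s['joint_positions'].round(2))
p=s['position']
d=.0145
for t in range(0,101,10):
    a=np.radians(t); k=np.array([.06*np.sin(a),-.062-.06*np.cos(a)])-d*np.array([np.cos(a),np.sin(a)])
    c,q=np.cos(.0232),np.sin(.0232); w=np.array([.6007+c*k[0]-q*k[1],-.0511+q*k[0]+c*k[1]])
    print(t,((w-[.573,-.174])*100).round(2))
```

```text
t 13.95 p [ 0.5716 -0.1732  0.0697] yaw_y 91.3 down [-0.003  0.001 -1.   ] F [-1.1 -0.5 -0.1] w 0.004 gf 0.0
[-0.1   0.35  0.42  1.77 -0.16  1.06  1.97]
0 [1.6  0.06]
10 [ 2.67 -0.08]
20 [ 3.75 -0.02]
30 [4.79 0.21]
40 [5.79 0.63]
50 [6.69 1.21]
60 [7.48 1.94]
70 [8.13 2.8 ]
80 [8.63 3.75]
90 [8.95 4.78]
100 [9.08 5.85]
```

The last joint has no room for another +90°, so I first turn the tool -90° and swing the knob with the finger's back.

Emit:
{"fn": "carry_out", "kwargs": {"steps": [[0,0,-8,-0.5,0,0,0],[0,0,-16,-1,0,0,0],[0,0,-24,-1,0,0,0],[0,0,-32,-1,0,0,0],[0,0,-40,-1,0,0,0],[0,0,-48,-1,0,0,0],[0,0,-56,-1,0,0,0],[0,0,-64,-1,0,0,0],[0,0,-72,-1,0,0,0],[0,0,-80,-1,0,0,0],[0,0,-88,-1,0,0,0],[0,0,-90,-1,0,0,0]]}}

```text
time: 15.15
position: [0.5636, -0.174, 0.0725]
tool_rot: [2.2, 2.242, 0.002]
ft_force: [-0.8, 0.5, 0.4]
grip_width: 0.004
grip_force: 0.0
```

Run:
```python
from h import *
s=st(); print(s['joint_positions'].round(2))
d=.0175
for t in range(-8,105,8):
    a=np.radians(t); k=np.array([.06*np.sin(a),-.062-.06*np.cos(a)])-d*np.array([np.cos(a),np.sin(a)])
    c,q=np.cos(.0232),np.sin(.0232); w=np.array([.6007+c*k[0]-q*k[1],-.0511+q*k[0]+c*k[1]])
    print(t,((w-[.563,-.174])*100).round(2))
```

```text
t 15.15 p [ 0.5636 -0.174   0.0725] yaw_y 1.1 down [ 0.001  0.    -1.   ] F [-0.8  0.5  0.4] w 0.004 gf 0.0
[-0.33  0.37  0.7   1.8  -0.27  1.07  0.49]
-8 [1.48 0.34]
0 [2.3  0.05]
8 [ 3.16 -0.11]
16 [ 4.03 -0.16]
24 [ 4.9  -0.08]
32 [5.75 0.12]
40 [6.56 0.43]
48 [7.32 0.85]
56 [8.02 1.38]
64 [8.64 2.  ]
72 [9.16 2.69]
80 [9.58 3.46]
88 [9.89 4.27]
96 [10.09  5.12]
104 [10.16  5.99]
```

Emit:
{"fn": "carry_out", "kwargs": {"steps": [[0,0,0,1.4,0.1,0,0],[0,0,4,2.3,0,0,0],[0,0,8,3.1,-0.1,0,0],[0,0,16,4,-0.1,0,0],[0,0,24,4.9,-0.1,0,0],[0,0,32,5.7,0.1,0,0],[0,0,40,6.5,0.4,0,0],[0,0,48,7.3,0.9,0,0],[0,0,56,8,1.4,0,0],[0,0,64,8.6,2,0,0],[0,0,64,8.6,2,0,0]]}}

```text
time: 16.25
position: [0.6499, -0.1532, 0.0723]
tool_rot: [0.67, 3.068, 0.002]
ft_force: [-0.1, 0.9, -0.3]
grip_width: 0.002
grip_force: 0.0
```

Emit:
{"fn": "carry_out", "kwargs": {"steps": [[0,0,8,0.6,0.7,0,0],[0,0,16,1,1.5,0,0],[0,0,24,1.3,2.3,0,0],[0,0,26,1.4,2.6,0,0],[0,0,26,1.4,2.9,0,0],[0,0,26,1.4,3.2,0,0],[0,0,26,1.4,3.4,0,0],[0,0,26,1.4,3.4,0,0]]}}

```text
time: 17.05
position: [0.6626, -0.1289, 0.0724]
tool_rot: [-0.019, 3.139, -0.015]
ft_force: [0.9, -12.2, -0.9]
grip_width: 0.008
grip_force: 5.8
```

Run:
```python
from h import *
st(); a=snap('scene','s4');b=snap('side','d4')
f=lambda im,x,y,w,h:cv2.resize(im['pixels'][y:y+h,x:x+w,::-1],(400,500),interpolation=cv2.INTER_CUBIC)
cv2.imwrite('pics/p4.png',np.hstack([f(a,180,130,96,120),f(b,232,160,96,120)]))
```

```text
t 17.05 p [ 0.6626 -0.1289  0.0724] yaw_y 90.7 down [ 0.002 -0.01  -1.   ] F [  0.9 -12.2  -0.9] w 0.008 gf 5.8
```

View pics/p4.png

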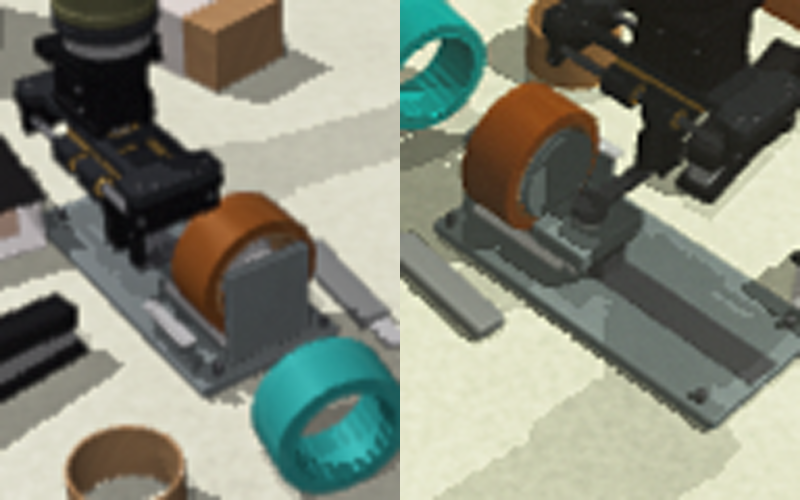

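The lever is across: the fingers stopped at y = -0.129 with 12 N, exactly where a locked knob should be. Backing off, then checking.

Emit:
{"fn": "carry_out", "kwargs": {"steps": [[0,0,0,0,-1,0,0],[0,0,0,0,-2.5,0,0],[0,0,0,0,-2.5,2,0],[0,0,0,0,-2.5,5,0],[0,0,0,0,-2.5,9,0],[0,0,0,0,-2.5,13,0],[0,0,0,-4,-6,15,0],[0,0,0,-8,-10,15,0],[0,0,0,-10,-14,15,0],[0,0,0,-10,-14,15,0],[0,0,0,-10,-14,15,0]]}}

```text
time: 18.25
position: [0.5614, -0.263, 0.2223]
tool_rot: [-0.024, 3.14, 0.0]
ft_force: [0.3, -0.2, -0.0]
grip_width: -0.002
grip_force: 0.0
```

Run:
```python
from h import *
st(); a=snap('scene','s5');b=snap('side','d5')
f=lambda im,x,y,w,h:cv2.resize(im['pixels'][y:y+h,x:x+w,::-1],(400,500),interpolation=cv2.INTER_CUBIC)
c=[]
for im in(a,b):
    q=im['pixels'][:,:,::-1].copy();im['pixels']=q[:,:,::-1]
d=[.6007,-.0511];cs,sn=np.cos(.0232),np.sin(.0232)
W=lambda x,y,z:(d[0]+cs*x-sn*y,d[1]+sn*x+cs*y,z)
for im,o in((a,(180,130)),(b,(232,160))):
    v=f(im,*o,96,120)
    for P in [W(.06,-.062,.096),W(.06,-.062,.063),W(0,-.062,.068),W(0,-.033,.108)]:
        p=(proj(im,P)[0]-o+.5)*4.167; cv2.circle(v,tuple(int(x) for x in p),3,(0,255,255),1)
    c.append(v)
cv2.imwrite('pics/p5.png',np.hstack(c))
```

```text
t 18.25 p [ 0.5614 -0.263   0.2223] yaw_y 90.9 down [ 0.001  0.    -1.   ] F [ 0.3 -0.2 -0. ] w -0.002 gf 0.0
```

View pics/p5.png

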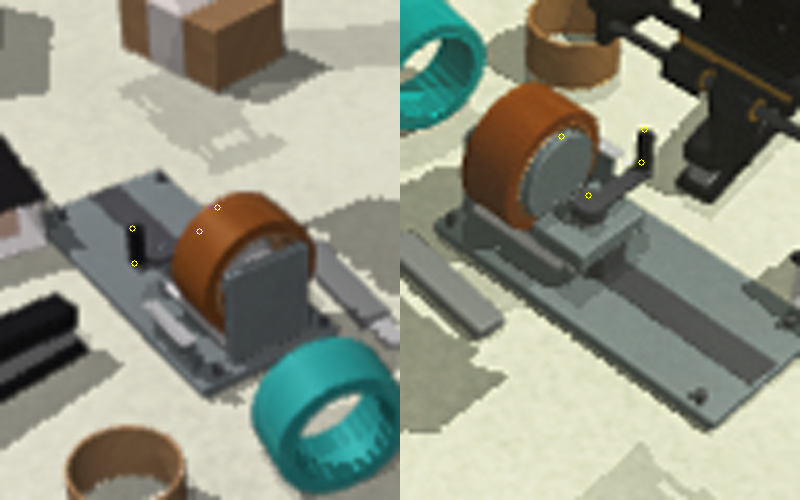

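The knob, pivot and flange sit at their predicted home and locked positions: knob at side crop (645,145) and scene crop (135,245). The robot is clear, so I'm handing in.

```bash
python3 -c "
from bench import ctrl
print(ctrl.close_job())"
```

```text
the job is handed in; nothing more can be done
None
```

The full roll is in the dispenser cradle, with the carriage pushed fully home into its core and the lock lever then swung across to its stop; the job is handed in at about 18 s, and the verdict was not shown.

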